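Tip the scrap terminal off the chest's lever-worked lid

ROBOT

A 6-joint arm with a two-finger parallel gripper is mounted at the origin on the work surface. World frame = base frame: x ahead of the robot, y to its left, z up, the work surface at z = 0. Lengths are in mm, angles in rad, forces in N, time in s.
With the tool pointing down it reaches from about 300 to 775 mm from the base axis. Payload 14.6 kg.
Tool frame: the origin (TCP) lies midway between the tips of the shut fingers; the grasp point (between the pads) lies 19 mm behind it (manip.hold_point_z is the distance from the TCP to the grasp point, in mm); z points along the fingers, y is the direction in which the jaws open and shut (so a half turn about z gives the same grasp; the last joint's range is limited). The gripper opens to 94 mm and grips with 3 to 60 N. Pads are 16 mm wide; open, the fingers measure 119 mm over their backs; the gripper's body (75 mm by 177 mm) begins 78 mm behind the grasp point.
Start: joints at [-1.184, 0.3, 1.521, -0, 1.321, -0.067], TCP at [241.103, -494.326, 205.446] pointing down, gripper open.
Joint ranges: [-3.03, 3.03], [-0.79, 2.21], [0.23, 2.52], [-1.04, 4.18], [0, 3.07], [-2.55, 2.55]. Speed limits (rad/s): [2.22, 2.22, 2.57, 3.14, 3.14, 3.14].

INTERFACE

Orientations are given as [roll, pitch, yaw] about the fixed x, y, z axes, in that order (R = Rz(yaw) Ry(pitch) Rx(roll)).
In Python, from cell import manip gives the robot as it stands.
- The arm moves only by the shell command python3 -m crank 'ROWS' [OPENING] [FORCE]. ROWS is JSON, a list of rows, each an object with "offset": the shift along the world's x, y, z in m, a list of three; "spin": the turn about the world's z in degrees. In form: [{"offset": [dx, dy, dz], "spin": spin}, ...]. A call has exactly 8 rows; each row is the pose to reach, as a shift and turn from the pose measured when the call began; what a row does not reach only later rows make up. A row lasts 1/12 s, in which the tool goes at most 41.7 mm and 7.16 degrees, less where a joint would pass 70% of its speed; a pose out of reach is approached as far as the arm can. A call with a gripper value outside its range is refused whole. OPENING is the opening, from 0 (shut) to 1 (fully open), set as the call begins (- or left out, the last holds). The fingers move at their own pace and stop on an object; FORCE is the grip in N (left out, the last holds). Time passes only in rows, so rows that repeat a pose let the fingers close, or fill a call up. It gives the time, the measured TCP pose, the force and the opening at its end, in the units of the state.
- manip.read_state(): the state, without advancing time (a new reading comes with each control period).
- manip.camera(name): name is "scene" or "top" or "wrist"; returns a dict with "pixels" (480x640x3 uint8, red, green, blue), "fx", "fy", "cx", "cy" (pixels), "k1" (the pictures are not rectified: a ray, as slopes to the right and down, at radius r is drawn at 1 + k1 r^2 times it, then the intrinsics apply), "extrinsics" (4x4, takes a point from world to camera coordinates); the wrist camera has in their place "hand_eye" (4x4, takes a point from camera to tool coordinates, whose origin is the TCP and whose axes are the flange's). Camera axes: x right, y down, z forward; pixel columns grow to the right and rows downward; lengths in mm; the calibration is good to about 2 mm. A picture is of the moment at which its call begins: read the wrist's pose just before it. There is no depth.
- manip.sign_off(): hands the job in, once; it reports no verdict.
Trained networks look in a picture, given as the dict that the camera call returned (one of the last four; its "shot" number tells which), for a name from the list of things; names that differ only in an ending like _2 or _b are one class to them, and where a whole thing is asked for, a point or a joint stands for the part that bears it (a point fixed in the world has none). Each returns a list of dicts, best first, with "conf" (0 to 1); they miss things now and then, are a little off and sometimes report something else, mostly with a low value. They report only what shows in the picture. A call takes as long as a camera call. They do not tell look-alikes from the thing itself.
- manip.search_frame(picture, name): "location" ([x, y, z] in mm, in world coordinates, good to about 4 mm: the middle of the surface that is visible of it).
- manip.masks_of(picture, name): "mask" (480x640 bool, what is visible of it).
The state is a dict: "clock": time; "joints": joint angles; "qd": joint speeds; "effort": joint torques, N m; "eef_pos": TCP position; "eef_rot": TCP orientation; "wrist_force": force on the tool from outside, world axes, zero at the start; "moment": the same for the moment, N m; "finger_gap": finger opening in mm.
Only numpy, scipy, OpenCV 4.12 (cv2) and the standard library are available. Lean on these libraries where they do the work, as an engineer would, in place of code of your own. Each camera call takes 0.05 s, during which the arm holds its last target. There are 200 camera calls.

TASK

A scrap copper terminal lies on the tipping lid of the steel chest. With the fingertips press down the lever on the chest's front so that the lid rises and the terminal slides off the back into the catch tray, then let the lever come up slowly under the fingers so that the lid closes fully without slamming, and take the hand away. Work the lid by its lever only: do not touch the lid or the terminal, and leave the puller, spacer and cap where they stand.

Things in the scene. Friction and masses are not known exactly. Their poses are not given: they have to be found in the camera images.
- chest: Fixed grey steel chest, 180 (x) by 280 (y) by 140 mm high, hollow under its lid. Origin: centre of its underside, on the bench; z up. Its front, with the lever, faces its own -x; the yaw varies. Fixed to its back is the catch tray, an open steel tray 140 (x) by 290 (y) by 80 mm high outside, 4 mm walls, floor on the bench, its centre 160 mm behind (+x of) the origin.
- lever_pad (a point): Centre of the upper face of the bare metal lever's press pad (46 mm along chest x, 66 mm along chest y, 8 mm thick), out in front of the middle of the chest's front on a bar 22 mm wide. At rest it slopes 0.25 rad up towards the robot, this point 137 mm above the bench; fully pressed it slopes 0.25 rad down, the point at 80 mm: it moves almost straight down, by 57 mm.
- lever (a joint): Lever angle, rad: 0 at rest (up), 0.5 fully down (hard stop). Its level axis runs along chest y at chest x = -102 mm, 105 mm above the bench, 115 mm from the pad's centre. Pressing the pad takes about 6 to 14 N. No catch: let go, the lid's weight throws the lever up and the lid slams.
- lid (a joint): Lid angle, rad: 0 closed, 1.15 fully open (lever fully down). Hinged along the top of the chest's back edge; its front edge rises. Linked: lid angle = 2.3 x lever angle. Raising the fingers slowly, in touch with the pad until the lever is back at 0, lets it down softly: two seconds or more from fully open to closed is slow enough.
- lid_front (a point): Middle of the top of the lid's front rim. The steel lid is 184 by 284 mm, 6 mm thick, with a rim 17 mm high (from the underside) at the front and both sides and none at the back; its hinge line runs along its back underside edge, 140 mm above the bench. The lid is not to be touched.
- terminal_mid (a point): Middle of the loose copper flag terminal (flat lug 36 by 28 by 5 mm, round barrel 18 mm thick and 48 mm long across one end), 5 mm above its underside. It lies on the lid at the start and slides off the back when the lid is steep enough: somewhere past half open. Not to be touched.
- puller: Grey cast iron two-legged terminal puller standing on the bench beside the lever or the chest, 26 by 80 mm, 118 mm high. Origin: centre of its underside. Bystander.
- spacer: White nylon spacer block, 50 by 40 by 30 mm high, on the bench beside the lever or the chest. Origin: centre of its underside. Bystander.
- cap: Black battery cap, a stepped disc 48 mm in diameter, 22 mm high, on the bench beside the lever or the chest. Origin: centre of its underside. Bystander.
- terminal: The same copper terminal as a body; origin: middle of its underside.
There are look-alikes about, which are no part of the job. Of the things like the terminal, leave any that is red or white; of the rest the larger one is meant.

How it is judged (in metres and radians):
On the way, in this order (a step that is already met when the one before it is completed fails the run):
1. the terminal has slid into the catch tray while the lid is still up (x of terminal_mid in the frame of chest between 0.085 and 0.235 m and y of terminal_mid in the frame of chest between -0.145 and 0.145 m and z of terminal_mid in the frame of chest between 0 and 0.07 m and value of joint lid above 0.4 rad), for 0.1 s.
2. the lid is closed again (value of joint lid below 0.03 rad), for 0.2 s.
At the end, for the whole second after the job is handed in: The terminal rests in the catch tray (its middle inside the walls, less than 70 mm above the bench), the lid is closed to within 0.03 rad and the lever up to within 0.015 rad, and puller, spacer and cap are within 15 mm of where they stood (x of terminal_mid in the frame of chest between 0.085 and 0.235 m and y of terminal_mid in the frame of chest between -0.145 and 0.145 m and z of terminal_mid in the frame of chest between 0 and 0.07 m and linear speed of terminal below 0.02 m/s and value of joint lid below 0.03 rad and value of joint lever below 0.015 rad and distance of each of puller, spacer, cap from where it was at the start of the episode below 0.015 m); the robot touches nothing.
It fails at once if the lid slams: it closes faster than 2.2 rad/s (0.4 m/s at its front edge) in its last 0.3 rad (value of joint lid below 0.3 rad and velocity of joint lid below -2.2 rad/s).
It fails at once if the robot touches the terminal (contact force between the arm and terminal above 0.3 N).
It fails at once if the fingers touch the terminal (contact force between the fingers and terminal above 0.3 N).
It fails at once if the lid itself is touched (contact force between any of the arm, the fingers and lid above 0.5 N).
It fails at once if the puller, the spacer or the cap is moved by more than 15 mm (distance of any of puller, spacer, cap from where it was at the start of the episode above 0.015 m).
It also fails if it takes over 45 s, if anything falls off the work surface, if the arm or the gripper's body presses on something with over 40 N, if the wrist force passes 120 N, or if a joint passes its speed limit or range.

## Working session

There is one attempt and no reset: what is moved stays moved. The work goes in short steps, Python scripts to look and compute and a shell command to move; the robot and the scene stay as the last step left them, time stands still between calls to the robot, and variables do not carry over. Pictures are saved under pics/ and viewed, about 8 in all and at most 12, crops included, and the job is handed in when it is done.

```bash
mkdir -p pics; ls; python3 - <<'E'
from cell import manip
import cv2,numpy as np
for c in("scene","top"):
    p=manip.camera(c); cv2.imwrite(f"pics/{c}0.png",p["pixels"][:,:,::-1])
    print(c,p["fx"],p["cx"],p["cy"],p["k1"],np.round(p["extrinsics"],3).tolist())
    for n in("chest","lever_pad","lid_front","terminal","puller","spacer","cap"):
        r=manip.search_frame(p,n); print(n,[(np.round(d["location"]).tolist(),round(d["conf"],2)) for d in r[:4]])
s=manip.read_state();print(s["clock"],s["eef_pos"],s["eef_rot"],s["wrist_force"],s["finger_gap"])
E
```

```text
pics
scene 582.6181632310642 318.10465751680016 233.82530283237392 -0.18851527862348225 [[0.367, 0.93, 0.015, -239.77], [0.787, -0.302, -0.538, -435.283], [-0.495, 0.209, -0.843, 1588.768], [0.0, 0.0, 0.0, 1.0]]
chest [([750.0, -126.0, 121.0], 0.64)]
lever_pad [([471.0, -173.0, 132.0], 0.77), ([752.0, -130.0, 120.0], 0.18)]
lid_front [([678.0, -143.0, 144.0], 0.79), ([654.0, -125.0, 152.0], 0.47)]
terminal [([660.0, -129.0, 150.0], 0.89), ([526.0, 82.0, 1.0], 0.71), ([665.0, 76.0, 2.0], 0.61), ([437.0, -272.0, 10.0], 0.58)]
puller [([658.0, -126.0, 148.0], 0.31)]
spacer [([656.0, -128.0, 150.0], 0.5), ([465.0, -27.0, 30.0], 0.49)]
cap [([678.0, -395.0, 14.0], 0.87)]
top 528.3473516693376 303.23863970782725 243.74574500947807 0.04702250236777255 [[-0.153, -0.988, -0.007, 79.838], [-0.963, 0.15, -0.222, 639.923], [0.221, -0.027, -0.975, 921.31], [0.0, 0.0, 0.0, 1.0]]
chest [([690.0, -134.0, 144.0], 0.74)]
lever_pad [([475.0, -170.0, 132.0], 0.56), ([671.0, -137.0, 144.0], 0.29)]
lid_front [([670.0, -139.0, 148.0], 0.87)]
terminal [([655.0, -125.0, 152.0], 0.88), ([522.0, 80.0, 5.0], 0.78), ([664.0, 80.0, 7.0], 0.59), ([436.0, -272.0, 7.0], 0.52)]
puller [([531.0, -324.0, 82.0], 0.72)]
spacer [([471.0, -26.0, 30.0], 0.57)]
cap [([665.0, -390.0, 22.0], 0.88)]
0.8 [ 241.11878177 -494.32111101  205.45740233] [3.14156851e+00 1.18994529e-05 4.53838985e-01] [0.09929867 0.35163679 0.08734469] 94.0745177701916
```

View pics/scene0.png

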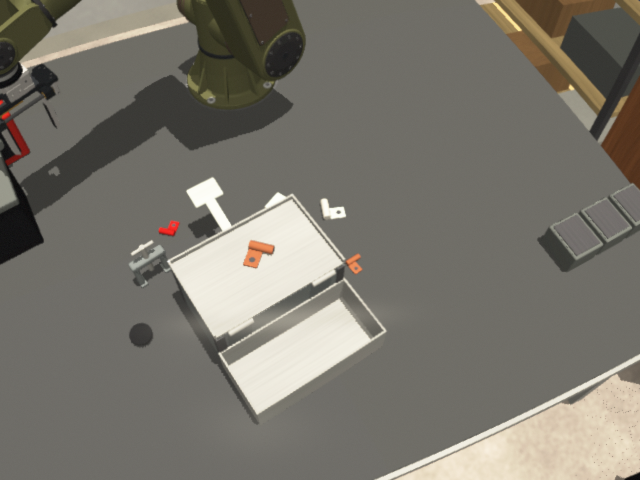

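View pics/top0.png

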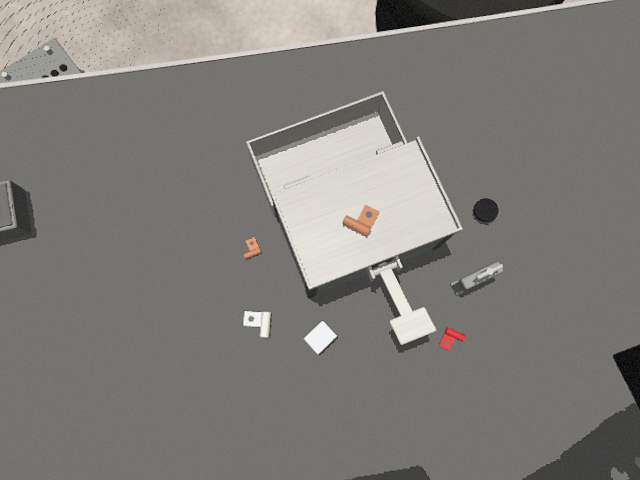

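Scene view: the lid is at (255,260), with the copper terminal on it at (260,250), and the lever pad is at (205,192). Things that could be taken for the terminal, by top pixel:
- large copper one on the lid (361,221)
- small copper one on the bench (252,248)
- white one (258,323)
- red one (452,338)

I choose the large copper one on the lid. Next I fit the chest pose and check it in one close crop.

```bash
cat > h.py <<'E'
import numpy as np,cv2
from cell import manip
def proj(p,P):
    P=np.atleast_2d(P);E=p["extrinsics"];c=P@E[:3,:3].T+E[:3,3]
    s=c[:,:2]/c[:,2:];s=s*(1+p["k1"]*(s**2).sum(1,keepdims=True))
    return s*[p["fx"],p["fy"]]+[p["cx"],p["cy"]]
def toworld(p,uv,z):
    K=np.array([[p["fx"],0,p["cx"]],[0,p["fy"],p["cy"]],[0,0,1]])
    s=cv2.undistortPoints(np.array([[uv]],float),K,np.array([p["k1"],0,0,0]))[0,0]
    E=np.array(p["extrinsics"]);R=E[:3,:3];o=-R.T@E[:3,3];d=R.T@[s[0],s[1],1]
    return o+d*(z-o[2])/d[2]
def chest(P,x,y,yaw):
    c,s=np.cos(yaw),np.sin(yaw);P=np.atleast_2d(P).astype(float)
    return np.c_[x+c*P[:,0]-s*P[:,1],y+s*P[:,0]+c*P[:,1],P[:,2]]
E
python3 - <<'E'
from h import *
from scipy.optimize import least_squares
p=manip.camera("top");q=manip.camera("scene")
M=[[-92,142,157],[-92,-142,157],[230,145,80],[230,-145,80]]
ut=[[311,289],[461,230],[248,143],[383,94]];us=[[293,198],[170,263],[384,332],[258,415]]
for pics in ([(p,ut)],[(q,us)],[(p,ut),(q,us)]):
    f=lambda v:np.concatenate([(proj(a,chest(M,*v))-u).ravel() for a,u in pics])
    r=least_squares(f,[690,-134,.17]);print(np.round(r.x,3),np.round(r.fun,1))
v=r.x
a=.25;pad=[[-102-115*np.cos(a)+i*23*np.cos(a)+0,j*33,137-i*23*np.sin(a)] for i,j in((1,1),(1,-1),(-1,-1),(-1,1))]
pc=np.mean(pad,0);print("pad",chest(pc,*v))
m=manip.masks_of(p,"lever_pad");print([x["conf"] for x in m])
im=p["pixels"][:,:,::-1].copy()
im=cv2.resize(im[80:360,230:520],None,fx=2.7,fy=2.1,interpolation=cv2.INTER_CUBIC)
def dr(P):
    k=((proj(p,chest(P,*v))-[230,80])*[2.7,2.1]).astype(np.int32);cv2.polylines(im,[k],True,(0,255,0),1)
dr(pad);dr([M[0],M[1],M[3],M[2]]);cv2.imwrite("pics/ov.png",im)
for n,uv,z in(("puller",(477,278),118),("puller base",(477,285),0),("cap",(486,210),22),("spacer",(320,338),30),("red",(452,338),8)):print(n,np.round(toworld(p,uv,z)))
E
```

```text
[ 6.65899e+02 -1.32935e+02  2.21000e-01] [-1.8  1.   2.2 -0.2 -1.3  0.1  0.8 -1.5]
[ 6.75342e+02 -1.35910e+02  2.20000e-01] [ 0.3 -2.6 -2.4 -0.3  3.1  0.6 -0.9  1.1]
[ 6.70110e+02 -1.34307e+02  2.21000e-01] [-1.4 -1.6  2.4 -2.6 -0.8 -2.1  1.2 -3.5  0.1 -4.8 -2.3 -2.8  2.8 -2.1
 -0.9 -1.9]
pad [[ 461.85872308 -181.01402388  137.        ]]
[0.77, 0.21]
puller [ 526. -309.  118.]
puller base [ 526. -347.    0.]
cap [ 668. -391.   22.]
spacer [469. -24.  30.]
red [ 432. -274.    8.]
```

View pics/ov.png

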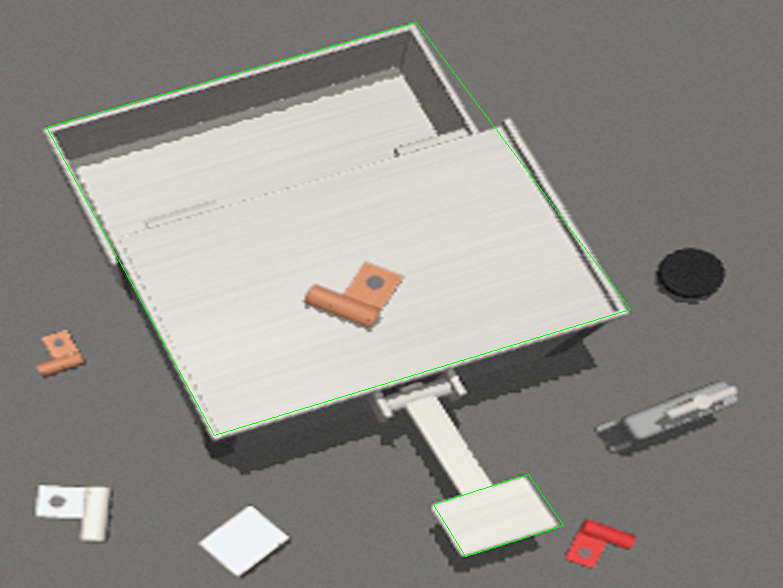

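The overlay fits well. The large copper terminal on the lid shows at (345,290) in the crop, the pad outline matches at (498,515), and chest yaw is about 0.221. I'll shut the fingers and move above the pad.

```bash
python3 -m crank '[{"offset":[0.012,0.016,0],"spin":-2},{"offset":[0.036,0.049,0],"spin":-4},{"offset":[0.06,0.082,0],"spin":-6},{"offset":[0.084,0.115,0],"spin":-8},{"offset":[0.108,0.148,0],"spin":-10},{"offset":[0.132,0.181,0],"spin":-12},{"offset":[0.156,0.214,0],"spin":-13.4},{"offset":[0.18,0.247,0],"spin":-13.4}]' 0 20
```

```text
clock: 1.62
eef_pos: [421.9, -245.5, 205.7]
eef_rot: [3.141, -0.0, 0.218]
wrist_force: [0.1, 0.0, -0.5]
finger_gap: 44.4
```

```bash
python3 -m crank '[{"offset":[0.014,0.022,0],"spin":0},{"offset":[0.028,0.044,0],"spin":0},{"offset":[0.042,0.0655,0],"spin":0},{"offset":[0.042,0.0655,-0.02],"spin":0},{"offset":[0.042,0.0655,-0.04],"spin":0},{"offset":[0.042,0.0655,-0.05],"spin":0},{"offset":[0.042,0.0655,-0.05],"spin":0},{"offset":[0.042,0.0655,-0.05],"spin":0}]' 0 20
python3 - <<'E'
from h import *
a=manip.camera("top")["pixels"][200:400,300:560,::-1];b=manip.camera("scene")["pixels"][100:300,120:380,::-1]
cv2.imwrite("pics/near.png",cv2.resize(np.hstack([a,b]),None,fx=1.53,fy=2))
E
```

```text
clock: 2.28
eef_pos: [463.9, -180.3, 156.0]
eef_rot: [3.141, -0.0, 0.218]
wrist_force: [-0.4, -0.7, -0.0]
finger_gap: 0.6
```

View pics/near.png

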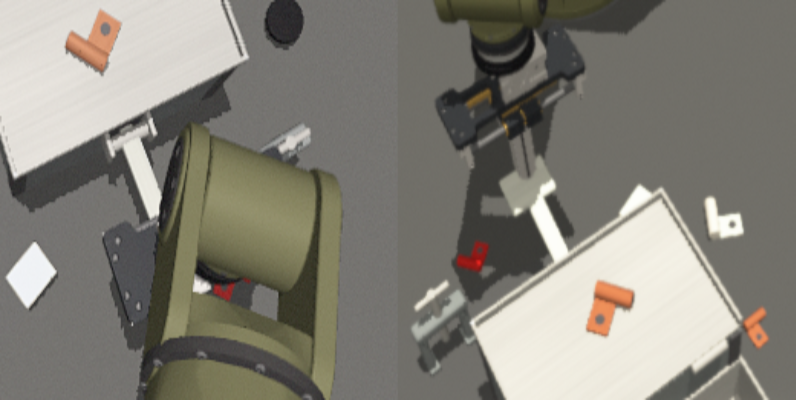

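The shut fingertips are above the middle of the pad (right half, around (528,180)), clear of the lid. Now I press.

```bash
python3 -m crank '[{"offset":[0,0,-0.006],"spin":0},{"offset":[0,0,-0.011],"spin":0},{"offset":[0,0,-0.015],"spin":0},{"offset":[0,0,-0.018],"spin":0},{"offset":[0,0,-0.021],"spin":0},{"offset":[0,0,-0.025],"spin":0},{"offset":[0,0,-0.029],"spin":0},{"offset":[0,0,-0.032],"spin":0}]'
```

```text
clock: 3.05
eef_pos: [464.2, -180.9, 125.2]
eef_rot: [3.139, -0.001, 0.218]
wrist_force: [-5.6, -1.6, 9.6]
finger_gap: 0.3
```

```bash
python3 -m crank '[{"offset":[0,0,-0.004],"spin":0},{"offset":[0,0,-0.008],"spin":0},{"offset":[0,0,-0.012],"spin":0},{"offset":[0,0,-0.016],"spin":0},{"offset":[0,0,-0.02],"spin":0},{"offset":[0,0,-0.023],"spin":0},{"offset":[0,0,-0.026],"spin":0},{"offset":[0,0,-0.028],"spin":0}]'
python3 -m crank '[{"offset":[0,0,-0.002],"spin":0},{"offset":[0,0,-0.004],"spin":0},{"offset":[0,0,-0.006],"spin":0},{"offset":[0,0,-0.008],"spin":0},{"offset":[0,0,-0.01],"spin":0},{"offset":[0,0,-0.012],"spin":0},{"offset":[0,0,-0.012],"spin":0},{"offset":[0,0,-0.012],"spin":0}]'
python3 - <<'E'
from h import *
a=manip.camera("top")["pixels"][60:360,230:520,::-1];b=manip.camera("scene")["pixels"][120:420,120:410,::-1]
cv2.imwrite("pics/open.png",cv2.resize(np.hstack([a,b]),None,fx=1.37,fy=1.9))
E
```

```text
clock: 3.72
eef_pos: [464.0, -181.2, 97.2]
eef_rot: [3.139, -0.001, 0.218]
wrist_force: [-3.0, -0.4, 5.7]
finger_gap: 0.2
clock: 4.38
eef_pos: [463.8, -181.2, 84.9]
eef_rot: [3.139, -0.0, 0.218]
wrist_force: [-0.1, 0.3, 1.7]
finger_gap: 0.3
```

View pics/open.png

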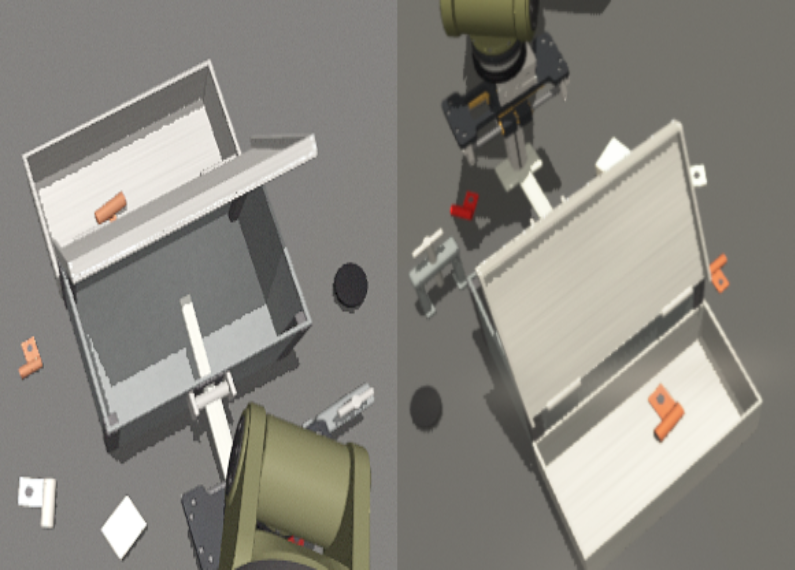

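The terminal lies in the tray: left half (110,208), right half (667,412). The lid is up. Now I let the lever rise slowly.

```bash

python3 -m crank '[{"offset":[0,0,0.0015],"spin":0},{"offset":[0,0,0.003],"spin":0},{"offset":[0,0,0.0045],"spin":0},{"offset":[0,0,0.006],"spin":0},{"offset":[0,0,0.0075],"spin":0},{"offset":[0,0,0.009],"spin":0},{"offset":[0,0,0.0105],"spin":0},{"offset":[0,0,0.012],"spin":0}]'
python3 -m crank '[{"offset":[0,0,0.0015],"spin":0},{"offset":[0,0,0.003],"spin":0},{"offset":[0,0,0.0045],"spin":0},{"offset":[0,0,0.006],"spin":0},{"offset":[0,0,0.0075],"spin":0},{"offset":[0,0,0.009],"spin":0},{"offset":[0,0,0.0105],"spin":0},{"offset":[0,0,0.012],"spin":0}]'
```

```text
clock: 5.15
eef_pos: [463.7, -181.2, 97.3]
eef_rot: [3.139, -0.0, 0.217]
wrist_force: [-3.5, -1.1, 4.1]
finger_gap: 0.3
clock: 5.82
eef_pos: [463.7, -181.3, 109.5]
eef_rot: [3.139, -0.0, 0.217]
wrist_force: [-4.4, -0.8, 5.8]
finger_gap: 0.1
```

The force shows the fingers still in touch with the pad, so I continue.

```bash

python3 -m crank '[{"offset":[0,0,0.0015],"spin":0},{"offset":[0,0,0.003],"spin":0},{"offset":[0,0,0.0045],"spin":0},{"offset":[0,0,0.006],"spin":0},{"offset":[0,0,0.0075],"spin":0},{"offset":[0,0,0.009],"spin":0},{"offset":[0,0,0.0105],"spin":0},{"offset":[0,0,0.012],"spin":0}]'
python3 -m crank '[{"offset":[0,0,0.0013],"spin":0},{"offset":[0,0,0.0026],"spin":0},{"offset":[0,0,0.0039],"spin":0},{"offset":[0,0,0.0052],"spin":0},{"offset":[0,0,0.0065],"spin":0},{"offset":[0,0,0.0078],"spin":0},{"offset":[0,0,0.0091],"spin":0},{"offset":[0,0,0.0104],"spin":0}]'
python3 -m crank '[{"offset":[0,0,0.001],"spin":0},{"offset":[0,0,0.002],"spin":0},{"offset":[0,0,0.003],"spin":0},{"offset":[0,0,0.004],"spin":0},{"offset":[0,0,0.005],"spin":0},{"offset":[0,0,0.006],"spin":0},{"offset":[0,0,0.007],"spin":0},{"offset":[0,0,0.008],"spin":0}]'
```

```text
clock: 6.48
eef_pos: [464.7, -181.1, 122.2]
eef_rot: [3.138, -0.003, 0.218]
wrist_force: [2.0, 1.8, 6.5]
finger_gap: 0.7
clock: 7.15
eef_pos: [466.2, -180.9, 133.5]
eef_rot: [3.137, -0.007, 0.218]
wrist_force: [4.7, 2.0, 5.5]
finger_gap: 0.5
clock: 7.82
eef_pos: [466.0, -180.9, 141.2]
eef_rot: [3.138, -0.006, 0.218]
wrist_force: [-0.1, 0.0, -0.9]
finger_gap: 0.2
```

```bash
python3 -m crank '[{"offset":[0,0,0.005],"spin":0},{"offset":[0,0,0.015],"spin":0},{"offset":[0,0,0.035],"spin":0},{"offset":[0,0,0.06],"spin":0},{"offset":[-0.02,-0.026,0.07],"spin":0},{"offset":[-0.04,-0.052,0.07],"spin":0},{"offset":[-0.06,-0.078,0.07],"spin":0},{"offset":[-0.08,-0.104,0.07],"spin":0}]'
python3 -m crank '[{"offset":[-0.02,-0.026,0],"spin":0},{"offset":[-0.04,-0.052,0],"spin":0},{"offset":[-0.06,-0.078,0],"spin":0},{"offset":[-0.08,-0.104,0],"spin":0},{"offset":[-0.09,-0.12,0],"spin":0},{"offset":[-0.09,-0.12,0],"spin":0},{"offset":[-0.09,-0.12,0],"spin":0},{"offset":[-0.09,-0.12,0],"spin":0}]'
python3 - <<'E'
from h import *
p=manip.camera("top");q=manip.camera("scene")
for c in(p,q):
    for n in("terminal","lever_pad","lid_front","puller","spacer","cap"):
        print(n,[(np.round(d["location"]).tolist(),round(d["conf"],2)) for d in manip.search_frame(c,n)[:2]])
a=p["pixels"][60:360,230:520,::-1];b=q["pixels"][120:420,120:410,::-1]
cv2.imwrite("pics/end.png",cv2.resize(np.hstack([a,b]),None,fx=1.37,fy=1.9))
E
```

```text
clock: 8.48
eef_pos: [385.1, -285.8, 212.4]
eef_rot: [3.137, -0.007, 0.218]
wrist_force: [0.6, 0.2, 0.3]
finger_gap: 0.3
clock: 9.15
eef_pos: [295.4, -405.4, 212.9]
eef_rot: [3.137, -0.007, 0.218]
wrist_force: [0.5, 0.3, 0.5]
finger_gap: 0.5
terminal [([670.0, 80.0, 5.0], 0.71), ([525.0, 82.0, 3.0], 0.68)]
lever_pad []
lid_front [([668.0, -138.0, 149.0], 0.69)]
puller [([531.0, -323.0, 80.0], 0.8)]
spacer [([472.0, -22.0, 30.0], 0.75)]
cap [([805.0, -66.0, 22.0], 0.56)]
terminal [([527.0, 81.0, 5.0], 0.78), ([806.0, -59.0, 6.0], 0.77)]
lever_pad [([476.0, -171.0, 130.0], 0.57)]
lid_front [([675.0, -139.0, 144.0], 0.74)]
puller [([539.0, -333.0, 72.0], 0.78)]
spacer []
cap [([676.0, -392.0, 14.0], 0.77)]
```

View pics/end.png

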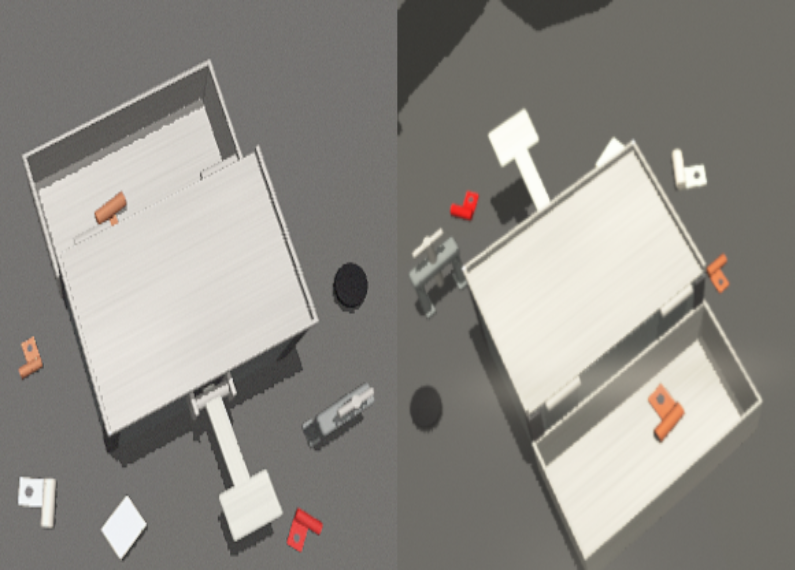

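The lid is closed, the lever is up with its pad at left (250,505), and the terminal is in the tray at right (667,412). The puller, spacer and cap have not moved. I hand in.

```bash
python3 -c "
from cell import manip
manip.sign_off()"
```

```text
the job is handed in; nothing more can be done
```

I pressed the lever down with the shut fingertips until the terminal slid off the lid into the catch tray. I then let the lever up over about 3.4 s, with the fingers in touch until the lever was up. The hand is withdrawn and the job is handed in at about 9 s on the robot's clock; no verdict was reported.

**Final pictures (top and scene):**
- The lid looks closed and the lever is up. I judged both by eye, without measuring the angles.
- The terminal lies in the tray at about (806, -59, 6) mm.
- The puller, spacer and cap stand where they were, to within the networks' accuracy.

**Force:** the wrist force peaked at about 11 N in the end-of-call readings and fell to nearly 0 once the fingers left the pad.

**Checks that disagreed:**
- In the last top picture the network took the terminal for the cap. It also missed the lever pad there, and the spacer in the scene picture. The pictures themselves show all of these in place.
- The puller's position in the last scene picture was (539, -333, 72), against (531, -323, 80) in the top picture. The top camera's reading matches its first one, (531, -324, 82), so I put this down to network error.

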